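# Snug up the compression nut of the brush-rinse water fitting

## Task

The square brass compression nut on the brush-rinse water fitting is loose. With the fingers, turn it clockwise until it is finger-tight, its sides square with the foot plate; then put the wide-socket T-wrench fully down over it and tighten an eighth of a turn (45 degrees) more. Let go and leave the wrench standing on the nut.

Things in the scene. Friction and masses are not known exactly. Their poses are not given: they have to be found in the camera images.
- nut (a point): Centre of the square brass nut (24 x 24 mm), 39 mm above the table; x, y square to its flats, z up. Flats 28 to 43 mm above the table, nose tapering to 15 mm square at 49 mm, fixed 10 mm tube end through it up to 54 mm. Below it a round boss, 56 mm across, top at 28 mm, on a fixed grey foot plate 110 x 76 x 10 mm. Seen from above it starts 40 to 72 degrees anticlockwise of square with the plate.
- nut_run (a joint): The nut's turn from finger-tight, rad: negative while loose (that much is still to turn clockwise seen from above), 0 finger-tight, sides parallel to the foot plate's. Turns easily (0.05 N m), stays where left, stiff from 0 on. Grip across two flats.
- nut_extra (a joint): Turn beyond finger-tight, rad, clockwise seen from above. 0 at the start, moves only once nut_run is 0; takes 0.3 N m, stays where left; an eighth of a turn is 0.785. Hard fingers could force it too, but that is the wrench's work. The socket has 8 degrees of play on the nut either way and fits at any quarter turn.
- wrench (a point): Middle of the bar of the wide T-wrench standing loose on its open socket, 0.16 kg, 66 mm tall. Bar 84 mm long (y), 10 thick (x), 12 high, middle 60 above the rim; stem 10 wide; square socket (sides along x, y) 34 high, 36 outside, 27.5 inside, 30 deep. Seated, its rim is on the boss, this point 88 mm above the table. A narrow T-wrench (socket 25, bar 64 mm) that does not fit stands near by.
Not all that is in view belongs to the job. Of the things that look like the part that bears nut, the smaller one is meant.

How it is judged:
By the outcome, as a careful person would: the job done as asked, in the order asked, and still so for the second after the job is handed in, with the robot touching nothing.
It also fails if it takes over 45 s, if anything falls off the work surface, if the arm or the gripper's body presses on something with over 40 N, if the wrist force passes 120 N, or if a joint passes its speed limit or range.

## Robot

A 7-joint arm with a two-finger parallel gripper is mounted at the origin on a cart in front of the work surface, level with it; the furniture and walls round the work are solid. World frame = base frame: x ahead of the robot, y to its left, z up, the work surface at z = 0. Lengths are in m, angles in rad, forces in N, time in s.
With the tool pointing down it reaches from about 0.35 to 0.9 m from the base axis. Payload 8.1 kg.
Tool frame: the origin (TCP) lies on the centre line of the jaws, within the pads' length; the fingertips stand 14 mm ahead of it and the grasp point (between the pads) lies 5 mm behind it; z points along the fingers, y is the direction in which the jaws open and shut (so a half turn about z gives the same grasp; the last joint's range is limited). The gripper opens to 92 mm and grips with 3 to 60 N. Pads are 19 mm wide; open, the fingers measure 130 mm over their backs; the gripper's body (75 mm by 190 mm) begins 47 mm behind the grasp point.
Start: joints at [1.1, 0.434, 0.025, 1.573, -0.012, 1.134, -0.075], TCP at [0.225, -0.583, 0.241] pointing down, gripper open.
Joint ranges: [-2.62, 2.62], [-0.44, 2.09], [-1.27, 1.32], [0.08, 2.57], [-1.32, 4.46], [0.12, 2], [-2.74, 2.74]. Speed limits (rad/s): [2.22, 2.22, 3.01, 3.01, 3.14, 3.14, 3.14].

## Interface

Orientations are given as a rotation vector (axis times angle).
In Python, from cell import observe, eyes, arm gives the robot as it stands.
- The arm moves only by the tool step_arm, never from a script. Its argument "series" is a list that holds one entry, the list of rows, each a list of 5 numbers: the finger opening in m, from 0 to 0.0918, then the shift along the world's x, y, z in m, then the turn about the world's z in degrees. In form: [[[hand, dx, dy, dz, spin], ...]]. A call has 1 to 20 rows; each row is the pose to reach, as a shift and turn from the pose measured when the call began; what a row does not reach only later rows make up. A row lasts 1/12 s, in which the tool goes at most 41.7 mm and 7.16 degrees, less where a joint would pass 70% of its speed; a pose out of reach is approached as far as the arm can. A call with a gripper value outside its range is refused whole. The fingers move at their own pace and stop on an object; "squeeze" is the grip in N (left out, the last holds). Time passes only in rows, so rows that repeat a pose let the fingers close. It gives the time, the measured TCP pose, the force and the opening at its end, in the units of the state.
- observe(): the state, without advancing time (a new reading comes with each control period).
- eyes.get_image(name): name is "scene" or "top" or "wrist"; returns (picture, depth): 480x640x3 uint8, red, green, blue; 480x640 float32, m along the optical axis (not along the pixel's ray), 0 where there is no reading.
- eyes.camera_params(name): a dict with "intrinsics" (3x3 intrinsics, pixels), "distortion" ([k1, k2, p1, p2, k3] as OpenCV has them; the pictures are not rectified), "position" and "attitude" of the camera in the world. Camera axes: x right, y down, z forward; pixel columns grow to the right and rows downward; lengths in m; the calibration is good to about 2 mm. A picture is of the moment at which its call begins: read the wrist's pose just before it. camera_params takes no time and is no camera call; for the wrist camera it gives the pose at the moment of the call.
- arm.sign_off(): hands the job in, once; it reports no verdict.
The state is a dict: "clock": time; "joints": joint angles; "dq": joint speeds; "joint_efforts": joint torques, N m; "position": TCP position; "ee_rot": TCP orientation; "force": force on the tool from outside, world axes, zero at the start; "ft_torque": the same for the moment, N m; "width": opening from 0.0 (shut) to 1.0 (fully open).
Only numpy, scipy, OpenCV 4.12 (cv2) and the standard library are available. Lean on these libraries where they do the work, as an engineer would, in place of code of your own. Each camera call takes 0.05 s, during which the arm holds its last target.

## Working session

There is one attempt and no reset: what is moved stays moved. The work goes in short steps, Python scripts to look and compute and a tool call to move; the robot and the scene stay as the last step left them, time stands still between calls to the robot, and variables do not carry over. Pictures are saved under pics/ and viewed, and the job is handed in when it is done.

Besides the shell and the picture viewer there is one more tool, called after "Request:" as name(argument=value, ...) on one line, values as JSON. step_arm: Moves the arm, as the interface text tells. Its arguments: {"type":"object","properties":{"series":{"type":"array"},"squeeze":{"type":"number"}},"required":["series"]}

```bash
ls; mkdir -p pics; cat > h.py <<'E'
import numpy as np, cv2
from cell import observe, eyes, arm
def grab(n,tag):
    p=eyes.camera_params(n); im,d=eyes.get_image(n)
    cv2.imwrite(f'pics/{tag}.png',im[:,:,::-1]); np.savez(f'pics/{tag}.npz',im=im,d=d,K=np.array(p['intrinsics']),D=np.array(p['distortion']),P=np.array(p['position']),A=np.array(p['attitude']))
    return p,im,d
E
python3 - <<'E'
from h import *
print(observe())
for n in ('scene','top','wrist'):
    p,im,d=grab(n,n+'0'); print(n,p)
E
```

```text
pics
{'clock': 0.0, 'joints': array([ 1.10038187,  0.43523566,  0.02499776,  1.57410312, -0.0115963 ,
        1.13399854, -0.07509023]), 'dq': array([ 0.00032456,  0.00045177,  0.00082785,  0.00020019, -0.00075896,
        0.00148262, -0.00121069]), 'joint_efforts': array([ 1.01323049e-04, -6.67851806e+01,  9.85081382e-01, -3.14464724e+01,
       -6.05336367e-02,  4.28683811e-02,  2.47434518e-04]), 'position': array([ 0.2244915 , -0.58276212,  0.23993505]), 'ee_rot': array([-3.08712820e+00, -5.74104347e-01,  7.02310334e-04]), 'force': array([0.20662305, 0.08075138, 0.40020439]), 'ft_torque': array([ 0.0345659 ,  0.06566887, -0.0128527 ]), 'width': 0.9975271371955402}
scene {'intrinsics': array([[616.61805414,   0.        , 314.1604888 ],
       [  0.        , 616.61805414, 235.85504036],
       [  0.        ,   0.        ,   1.        ]]), 'distortion': array([-0.20199936,  0.        ,  0.        ,  0.        ,  0.        ]), 'position': array([1.03844111, 0.495472  , 1.04334755]), 'attitude': array([-1.1246631 , -2.62023006,  0.68854021])}
top {'intrinsics': array([[529.12400152,   0.        , 319.04893801],
       [  0.        , 529.12400152, 242.26349707],
       [  0.        ,   0.        ,   1.        ]]), 'distortion': array([-0.1507529,  0.       ,  0.       ,  0.       ,  0.       ]), 'position': array([0.46909524, 0.11979883, 0.90953695]), 'attitude': array([-2.10686765,  2.1242423 , -0.21526282])}
wrist {'intrinsics': array([[352.40201075,   0.        , 316.10515688],
       [  0.        , 352.40201075, 237.93477276],
       [  0.        ,   0.        ,   1.        ]]), 'distortion': array([-0.06365081,  0.        ,  0.        ,  0.        ,  0.        ]), 'position': array([ 0.28944207, -0.55721992,  0.38380834]), 'attitude': array([ 2.40065281, -1.64634387, -0.22511466])}
```

View pics/scene0.png

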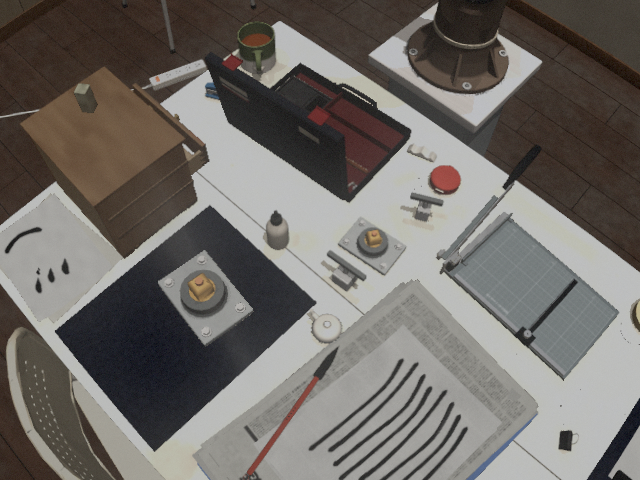

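View pics/top0.png

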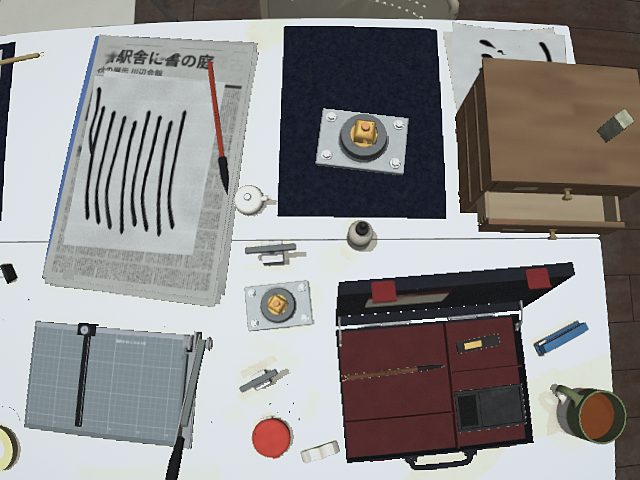

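View pics/wrist0.png

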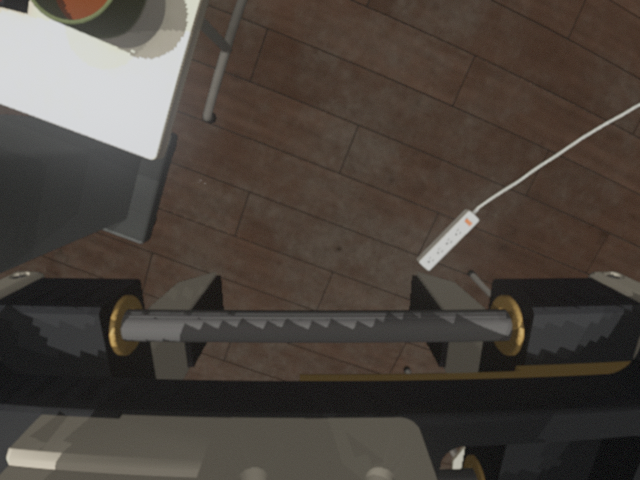

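The top view shows two brass-nut fittings: one at (278,305) with the smaller plate, and one at (363,137) on the dark mat with the bigger plate. There are also two T-wrenches, at (270,250) and (260,380). The task means the smaller fitting, so I'll enlarge that area and measure it.

```bash
cat >> h.py <<'E'
from scipy.spatial.transform import Rotation as R
def load(tag): return np.load(f'pics/{tag}.npz')
def ray(z,uv):
    uv=np.atleast_2d(np.array(uv,float))
    n=cv2.undistortPoints(uv[:,None],z['K'],z['D'])[:,0]
    A=z['A']; Rm=R.from_rotvec(A).as_matrix() if A.ndim==1 else A
    return z['P'],np.c_[n,np.ones(len(n))]@Rm.T
def onplane(z,uv,h):
    P,d=ray(z,uv); return P+d*((h-P[2])/d[:,2])[:,None]
def bydepth(z,uv):
    P,d=ray(z,uv); uv=np.atleast_2d(np.array(uv)).astype(int); return P+d*z['d'][uv[:,1],uv[:,0]][:,None]
def proj(z,X):
    A=z['A']; Rm=R.from_rotvec(A).as_matrix()
    c=(np.atleast_2d(X)-z['P'])@Rm
    return cv2.projectPoints(c[:,None],np.zeros(3),np.zeros(3),z['K'],z['D'])[0][:,0]
def tri(z1,uv1,z2,uv2):
    P1,d1=ray(z1,uv1);P2,d2=ray(z2,uv2);d1=d1[0]/np.linalg.norm(d1[0]);d2=d2[0]/np.linalg.norm(d2[0])
    s=np.linalg.lstsq(np.c_[d1,-d2],P2-P1,rcond=None)[0]; a=P1+s[0]*d1;b=P2+s[1]*d2
    return (a+b)/2,np.linalg.norm(a-b)
def crop(tag,x0,y0,x1,y1,k,out):
    im=cv2.imread(f'pics/{tag}.png')[y0:y1,x0:x1]; cv2.imwrite(f'pics/{out}.png',cv2.resize(im,None,fx=k,fy=k,interpolation=cv2.INTER_CUBIC))
E
python3 - <<'E'
from h import *
crop('top0',225,230,325,400,3.5,'c1')
crop('scene0',310,180,460,310,5,'c2')
t=load('top0');s=load('scene0')
for n,uv in dict(small=(276,304),big=(364,128),wA=(271,247),wB=(262,379)).items(): print(n,bydepth(t,uv))
for n,uv in dict(small=(374,235),big=(201,281),wA=(347,263),wB=(427,199)).items(): print(n,bydepth(s,uv))
E
```

```text
small [[0.54282162 0.18864907 0.0548441 ]]
big [[0.83555129 0.04072533 0.07926569]]
wA [[0.63451615 0.19650449 0.06604307]]
wB [[0.42424558 0.20933267 0.06559706]]
small [[0.54553151 0.19111562 0.04931351]]
big [[0.83755416 0.04334111 0.07967374]]
wA [[0.63052891 0.19869524 0.06562699]]
wB [[0.42144099 0.2172586  0.06247631]]
```

View pics/c1.png

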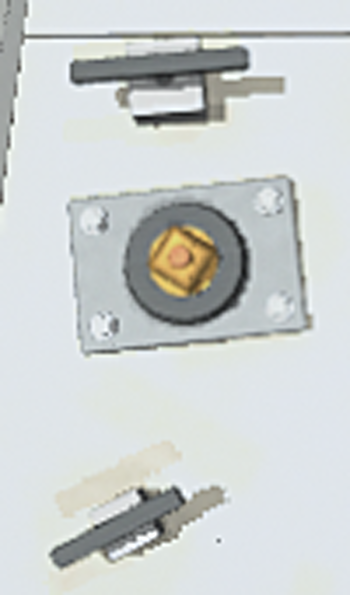

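View pics/c2.png

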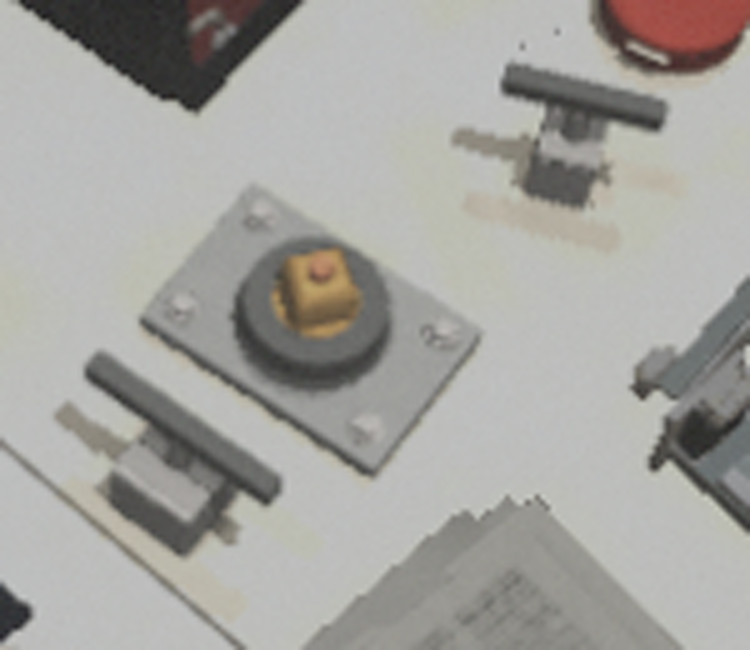

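Enlarged crops: wrench A at top (270,250) has the longer bar and wider socket. Wrench B at (260,380) is smaller. The small fitting sits at (278,305). Next I'll measure bar lengths, angles and obstacle heights.

```bash
python3 - <<'E'
from h import *
t=load('top0');s=load('scene0')
# bars from depth height
for tag,z,boxes in (('top',t,dict(A=(235,235,310,270),B=(230,355,295,405))),('scene',s,dict(A=(320,245,372,295),B=(400,188,450,225)))):
  for n,(x0,y0,x1,y1) in boxes.items():
    u,v=np.meshgrid(np.arange(x0,x1),np.arange(y0,y1)); uv=np.c_[u.ravel(),v.ravel()]
    X=bydepth(z,uv); m=(X[:,2]>0.056)&(X[:,2]<0.075); X=X[m]
    r=cv2.minAreaRect((X[:,:2]*1000).astype(np.float32)); b=cv2.boxPoints(r)
    print(tag,n,m.sum(),'ctr',np.round(r[0],1),'size',np.round(r[1],1),'ang',round(r[2],1), 'zmed',np.median(X[:,2]).round(4))
# obstacles
u,v=np.meshgrid(np.arange(0,640,2),np.arange(0,480,2));uv=np.c_[u.ravel(),v.ravel()]
X=np.vstack([bydepth(t,uv),bydepth(s,uv)])
m=(X[:,2]>0.02)&(X[:,2]<0.6);X=X[m]
print('height map cm; rows x from .8 to .2; cols y from .45 to -.6')
for x in np.arange(.80,.15,-.05):
  print('%.2f'%x,' '.join('%3d'%(100*max([0]+list(X[(abs(X[:,0]-x)<.025)&(abs(X[:,1]-y)<.025)][:,2]))) for y in np.arange(.45,-.65,-.05)))
o=observe();M=R.from_rotvec(o['ee_rot']).as_matrix();print(M.round(3))
E
```

```text
top A 347 ctr [633.4 197.9] size [11.  83.8] ang 4.9 zmed 0.0644
top B 263 ctr [422.3 215.5] size [10.4 63.4] ang 29.0 zmed 0.065
scene A 306 ctr [631.6 199. ] size [12.7 83.8] ang 4.6 zmed 0.0645
scene B 217 ctr [421.6 215.6] size [13.4 62.7] ang 27.9 zmed 0.0636
height map cm; rows x from .8 to .2; cols y from .45 to -.6
0.80   0   0   0   2   0   0   0   2   6   4   0   0  20  20  20  26  26  20   0   0   0   0
0.75   0   0   0   2   3   3   0   0   0   0   0   0  20  20  20  26  25  20   0   0   0   0
0.70   0   0   0   0   3   2   0   0   6   0   0   0  20  20  20  20  20  20   0   0   0   0
0.65   0   0   0   0   6   6   6   0  11   0   0   0  13  13  13  13  13   0   0   0   0   0
0.60   0   0   0   0   6   3   0   0   0   0   0   0   0  24   0   0   0   0   0   0   0   0
0.55   0   0   0   0   0   5   4  25  26  26  25  25  26  25   0   0   0   0   0   0   0   0
0.50   2   2   5   4   0   2   2  17  26   4   4   4   4   6   3   3   3   0   0   0   0   0
0.45   0   0   5   7   3   6   0   3   0   0   0   2   2   3   3   3   0   0   0   0   0   0
0.40   0   2  10  10   6   6   0   3   0   0   0   2   2   3   7   8   8   0   0   0   0   0
0.35   0   0  14  14   2   2   2   3   2   2   2   2   2   3   3   9   9   0   0   0   0   0
0.30   0   0  17  17   2   2   2   3   3   3   3   3   3   3   3   9   8   0   0   0   0   0
0.25   0   0  18  17   0   0   0   0   0   0   2   2   0   0   0   0   0   0   0   0   0   0
0.20   0   0   0   0   0   0   0   0   0   0   0   0   0   0   0   0   0   0   0   0   0   0
[[ 0.933  0.36  -0.001]
 [ 0.36  -0.933  0.001]
 [-0.    -0.001 -1.   ]]
```

```bash
python3 - <<'E'
from h import *
t=load('top0');s=load('scene0')
u,v=np.meshgrid(np.arange(0,640),np.arange(0,480));uv=np.c_[u.ravel(),v.ravel()]
for n,z in (('t',t),('s',s)):
  X=bydepth(z,uv); m=(z['d'].ravel()>0)&(X[:,2]>.03)&(X[:,2]<.35)&(X[:,0]>.4)&(X[:,0]<.7)&(X[:,1]<.17)&(X[:,1]>0); X=X[m]
  for zz in np.arange(.03,.3,.03):
    Y=X[(X[:,2]>zz)&(X[:,2]<zz+.03)&(X[:,0]<.62)]
    if len(Y): print(n,zz.round(2),'ymax',Y[:,1].max().round(3),'x range where y>ymax-.02',Y[Y[:,1]>Y[:,1].max()-.02][:,0].min().round(3),Y[Y[:,1]>Y[:,1].max()-.02][:,0].max().round(3))
# nut
crop('top0',240,275,320,335,10,'c3')
crop('scene0',335,210,410,275,10,'c4')
E
```

```text
t 0.03 ymax 0.169 x range where y>ymax-.02 0.54 0.546
t 0.06 ymax 0.094 x range where y>ymax-.02 0.492 0.53
t 0.09 ymax 0.094 x range where y>ymax-.02 0.515 0.535
t 0.12 ymax 0.094 x range where y>ymax-.02 0.518 0.539
t 0.15 ymax 0.094 x range where y>ymax-.02 0.522 0.544
t 0.18 ymax 0.094 x range where y>ymax-.02 0.527 0.544
t 0.21 ymax 0.095 x range where y>ymax-.02 0.531 0.549
t 0.24 ymax 0.094 x range where y>ymax-.02 0.535 0.554
s 0.03 ymax 0.169 x range where y>ymax-.02 0.54 0.553
s 0.06 ymax 0.095 x range where y>ymax-.02 0.492 0.532
s 0.09 ymax 0.095 x range where y>ymax-.02 0.514 0.535
s 0.12 ymax 0.096 x range where y>ymax-.02 0.517 0.54
s 0.15 ymax 0.097 x range where y>ymax-.02 0.523 0.545
s 0.18 ymax 0.097 x range where y>ymax-.02 0.528 0.549
s 0.21 ymax 0.097 x range where y>ymax-.02 0.531 0.553
s 0.24 ymax 0.097 x range where y>ymax-.02 0.534 0.555
```

View pics/c3.png

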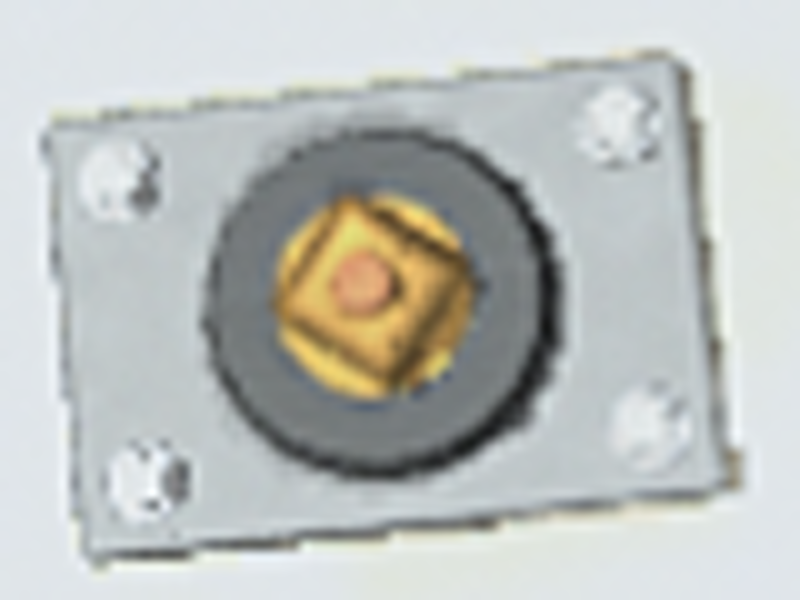

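Wrench A's bar measures 84 mm, so it is the wide one. B's measures 63 mm, so it is the narrow one. The nut is about 53° anticlockwise of the plate. The case lid edge (y≈0.096, up to z≈0.26) restricts the gripper body, so I'll turn the nut in two grips. First I need more precise angles and the wrist camera's geometry.

```bash
python3 - <<'E'
from h import *
t=load('top0');s=load('scene0');w=load('wrist0')
o=observe();M=R.from_rotvec(o['ee_rot']).as_matrix();C=R.from_rotvec(w['A']).as_matrix()
print('cam in tool',(M.T@(w['P']-o['position'])).round(4)); print((M.T@C).round(3))
# plate corners top surface z=.010
c=np.array([(240+4.5,275+12.0),(240+67.5,275+5.5),(240+72.5,275+48.5),(240+8.5,275+55.5)])
P=onplane(t,c,.01);print(P.round(4),'ctr',P.mean(0).round(4))
for a,b in((0,1),(1,2),(2,3),(3,0)):
  d=P[b]-P[a];print(np.linalg.norm(d).round(4),(np.degrees(np.arctan2(d[1],d[0]))%90).round(1))
# nut mask by hue
im=t['im'][275:335,240:320];hsv=cv2.cvtColor(im,cv2.COLOR_RGB2HSV)
for n,z,(x0,y0,x1,y1) in(('t',t,(255,285,305,325)),('s',s,(350,215,400,260))):
  im=z['im'][y0:y1,x0:x1];hsv=cv2.cvtColor(im,cv2.COLOR_RGB2HSV)
  u,v=np.meshgrid(np.arange(x0,x1),np.arange(y0,y1));X=bydepth(z,np.c_[u.ravel(),v.ravel()])
  m=(hsv[...,1].ravel()>90)&(X[:,2]>.036); r=cv2.minAreaRect((X[m,:2]*1000).astype(np.float32)); print(n,m.sum(),np.round(r[0],1),np.round(r[1],1),r[2])
# boss circle
E
```

```text
cam in tool [ 0.0698 -0.0008 -0.1437]
[[ 0.001 -0.964 -0.267]
 [ 1.     0.001  0.   ]
 [-0.    -0.267  0.964]]
[[0.5761 0.2465 0.01  ]
 [0.5866 0.1385 0.01  ]
 [0.5133 0.1304 0.01  ]
 [0.502  0.2386 0.01  ]] ctr [0.5445 0.1885 0.01  ]
0.1085 5.6
0.0737 6.3
0.1088 5.9
0.0744 6.1
t 220 [515.6 155.1] [113.9  25.6] 49.863712310791016
s 146 [782.9 345.1] [592.5  26.7] 33.05344772338867
```

Request:
step_arm(series=[[[0.09,0,0,0.04,0],[0.09,0.015,0.04,0.07,6],[0.09,0.03,0.08,0.1,12],[0.09,0.045,0.12,0.12,18],[0.09,0.06,0.155,0.14,24],[0.09,0.07,0.19,0.14,30],[0.09,0.085,0.225,0.14,38],[0.09,0.1,0.26,0.14,38],[0.09,0.115,0.295,0.14,38],[0.09,0.13,0.33,0.14,38],[0.09,0.14,0.365,0.14,38],[0.09,0.15,0.4,0.14,38],[0.09,0.165,0.435,0.14,38],[0.09,0.18,0.47,0.14,38],[0.09,0.195,0.505,0.14,38],[0.09,0.21,0.54,0.14,38],[0.09,0.225,0.575,0.14,38],[0.09,0.24,0.61,0.14,38],[0.09,0.26,0.645,0.14,38],[0.09,0.28,0.68,0.14,38]]])

```text
clock: 1.82
position: [0.5049, 0.0987, 0.3802]
ee_rot: [-2.733, -1.547, 0.001]
force: [1.0, -0.4, -0.5]
width: 0.978
```

Request:
step_arm(series=[[[0.09,0.02,0.035,0,0],[0.09,0.03,0.07,0,0],[0.09,0.04,0.09,0,0],[0.09,0.04,0.09,-0.04,0],[0.09,0.04,0.09,-0.08,0],[0.09,0.04,0.09,-0.1,0],[0.09,0.04,0.09,-0.1,0],[0.09,0.04,0.09,-0.1,0]]])

```text
clock: 2.48
position: [0.5445, 0.1884, 0.2798]
ee_rot: [-2.733, -1.547, 0.004]
force: [-0.3, 0.3, 1.2]
width: 0.981
```

```bash
python3 - <<'E'
from h import *
o=observe();print(o['clock'],o['position'],o['force'],o['joints'].round(3));M=R.from_rotvec(o['ee_rot']).as_matrix();print('jaw',np.degrees(np.arctan2(M[1,1],M[0,1])))
grab('wrist','w1')
E
```

```text
2.4833 [0.54451435 0.18839937 0.27977166] [-0.28377512  0.30237375  1.20297465] [ 0.05   0.41  -0.669  1.595  0.264  1.232 -1.208]
jaw -30.972108129440812
```

View pics/w1.png

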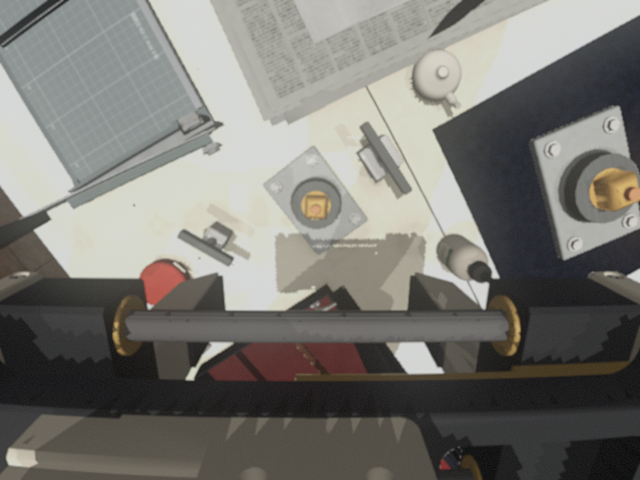

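The wrist view shows the small nut at (317,207), nearly square with the jaws. I'll go lower for a sharper look.

Request:
step_arm(series=[[[0.06,0,0,-0.04,0],[0.06,0,0,-0.08,0],[0.06,0,0,-0.12,0],[0.06,0,0,-0.13,0],[0.06,0,0,-0.13,0],[0.06,0,0,-0.13,0]]])

```text
clock: 3.03
position: [0.5466, 0.1898, 0.1537]
ee_rot: [-2.734, -1.547, -0.004]
force: [-0.1, -0.2, 1.1]
width: 0.655
```

```bash
python3 - <<'E'
from h import *
o=observe();print(o['clock'],o['position'],o['force'])
grab('wrist','w2'); crop('w2',200,100,440,280,3.3,'c5'); crop('w1',270,160,370,240,8,'c6')
E
```

```text
3.0333 [0.54655515 0.18980752 0.15367804] [-0.13366513 -0.19090265  1.11908622]
```

View pics/c5.png

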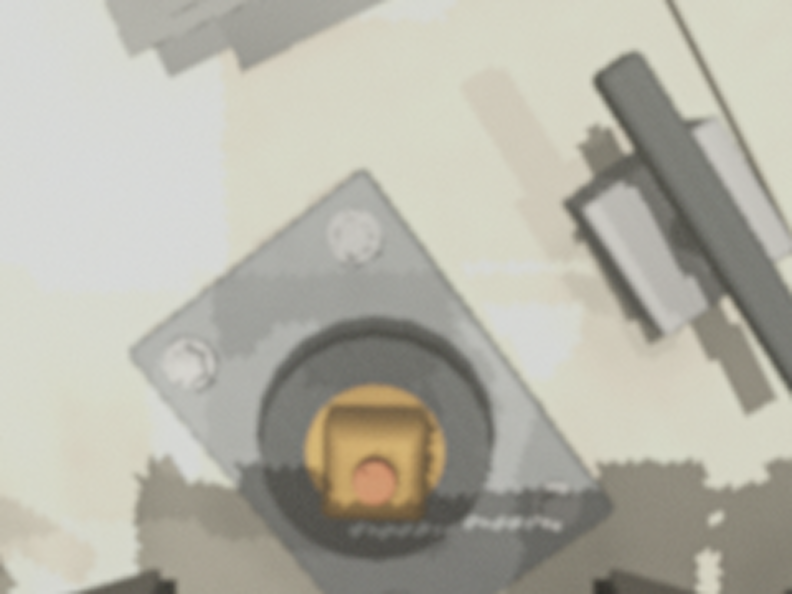

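View pics/c6.png

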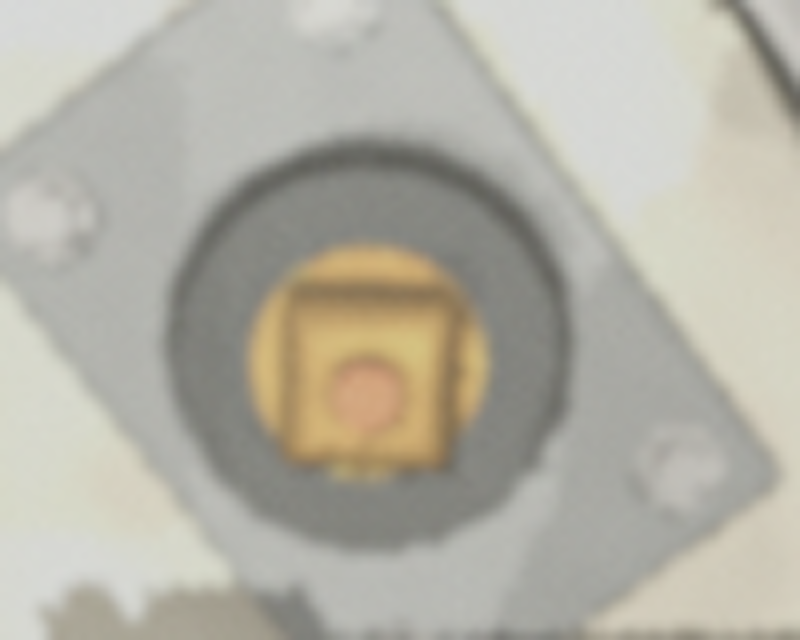

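```bash
python3 - <<'E'
from h import *
t=load('top0');w1=load('w1');w2=load('w2');s=load('scene0')
a=(313.3,246.1);b=(315.9,209.1);c=(240+36.2,275+28.3)
print(tri(w2,a,w1,b),tri(w2,a,t,c),tri(w1,b,t,c))
for z,q in((w2,a),(w1,b),(t,c)):print(onplane(z,q,.054)[0].round(4))
f5=lambda p:(200+p[0]/3.3,100+p[1]/3.3); f6=lambda p:(270+p[0]/8,160+p[1]/8)
def ang(z,p,q,h): P=onplane(z,[p,q],h);d=P[1]-P[0];return (np.degrees(np.arctan2(d[1],d[0]))%90).round(1),np.linalg.norm(d).round(4)
for p,q in(((330,405),(425,410)),((330,405),(325,515)),((428,412),(420,518))):print('nut w2',ang(w2,f5(p),f5(q),.043))
for p,q in(((290,283),(463,290)),((290,285),(285,460)),((462,290),(447,468))):print('nut w1',ang(w1,f6(p),f6(q),.043))
for p,q in(((362,170),(610,505)),((362,170),(132,350))):print('plate w2',ang(w2,f5(p),f5(q),.01))
# wrench A bar in w2 by depth
for nm,z,bx in(('w2',w2,(370,110,470,240)),('w1',w1,(355,115,415,200))):
  u,v=np.meshgrid(np.arange(bx[0],bx[2]),np.arange(bx[1],bx[3]));X=bydepth(z,np.c_[u.ravel(),v.ravel()]);m=(X[:,2]>.054)&(X[:,2]<.075);r=cv2.minAreaRect((X[m,:2]*1000).astype(np.float32));print(nm,np.round(r[0],1),np.round(r[1],1),r[2],np.median(X[m,2]))
E
```

```text
(array([0.54232863, 0.18962247, 0.05504991]), np.float64(0.00015093391735287277)) (array([0.54308985, 0.18896892, 0.05485691]), np.float64(0.0021434388587457786)) (array([0.54315964, 0.18893826, 0.05487986]), np.float64(0.0019942872417105925))
[0.5421 0.1894 0.054 ]
[0.5423 0.1894 0.054 ]
[0.544  0.1884 0.054 ]
nut w2 (np.float64(56.0), np.float64(0.0214))
nut w2 (np.float64(55.8), np.float64(0.026))
nut w2 (np.float64(55.4), np.float64(0.0251))
nut w1 (np.float64(56.8), np.float64(0.0235))
nut w1 (np.float64(57.0), np.float64(0.0243))
nut w1 (np.float64(54.8), np.float64(0.0248))
plate w2 (np.float64(6.2), np.float64(0.1063))
plate w2 (np.float64(6.2), np.float64(0.0727))
w2 [630.7 198.9] [10.8 83.8] 4.47907018661499 0.06547167847942995
w1 [630.2 199.1] [10.5 84.4] 4.281957149505615 0.06552545072352015
```

Request:
step_arm(series=[[[0.05,-0.004,-0.001,-0.03,-3],[0.05,-0.004,-0.001,-0.06,-3],[0.05,-0.004,-0.001,-0.08,-3],[0.05,-0.004,-0.001,-0.08,-3],[0.05,-0.004,-0.001,-0.08,-3],[0.05,-0.004,-0.001,-0.08,-3]]])

```text
clock: 3.58
position: [0.5447, 0.1902, 0.0771]
ee_rot: [2.774, 1.475, 0.013]
force: [0.6, 0.1, 0.2]
width: 0.547
```

```bash
cat >> h.py <<'E'
def st():
    o=observe();M=R.from_rotvec(o['ee_rot']).as_matrix()
    print('t',round(o['clock'],2),'pos',o['position'].round(4),'jaw',np.degrees(np.arctan2(M[1,1],M[0,1])).round(2),'F',o['force'].round(1),'T',o['ft_torque'].round(3),'w mm',round(o['width']*91.8,1)); return o
E
python3 -c "
from h import *
st()"
```

```text
t 3.58 pos [0.5447 0.1902 0.0771] jaw -33.99 F [0.6 0.1 0.2] T [ 0.011 -0.061 -0.004] w mm 50.2
```

Request:
step_arm(series=[[[0.05,-0.002,-0.001,-0.02,0],[0.05,-0.002,-0.001,-0.031,0],[0.05,-0.002,-0.001,-0.031,0],[0.05,-0.002,-0.001,-0.031,0],[0.05,-0.002,-0.001,-0.031,0],[0.05,-0.002,-0.001,-0.031,0]]], squeeze=10)

```text
clock: 4.08
position: [0.5433, 0.1896, 0.0471]
ee_rot: [2.774, 1.475, 0.015]
force: [-0.3, 0.7, 0.2]
width: 0.546
```

Request:
step_arm(series=[[[0.02,0,0,0,0],[0.02,0,0,0,0],[0.02,0,0,0,0],[0.02,0,0,0,0],[0.02,0,0,0,0],[0.02,0,0,0,0],[0.02,0,0,0,0],[0.02,0,0,0,0]]])

```text
clock: 4.75
position: [0.5436, 0.1893, 0.0472]
ee_rot: [2.773, 1.474, 0.016]
force: [1.3, -1.2, 1.7]
width: 0.262
```

```bash
python3 -c "
from h import *
st()"
```

```text
t 4.75 pos [0.5436 0.1893 0.0472] jaw -34.01 F [ 1.3 -1.2  1.7] T [-0.351 -0.325 -0.005] w mm 24.0
```

Request:
step_arm(series=[[[0.02,0,0,0,-4],[0.02,0,0,0,-8],[0.02,0,0,0,-12],[0.02,0,0,0,-16],[0.02,0,0,0,-16],[0.02,0,0,0,-16]]])

```text
clock: 5.25
position: [0.5435, 0.1894, 0.0472]
ee_rot: [2.949, 1.077, 0.015]
force: [0.9, -1.9, 0.7]
width: 0.259
```

```bash
python3 -c "
from h import *
st()"
```

```text
t 5.25 pos [0.5435 0.1894 0.0472] jaw -49.88 F [ 0.9 -1.9  0.7] T [-0.196 -0.121 -0.032] w mm 23.8
```

Request:
step_arm(series=[[[0.05,0,0,0,0],[0.05,0,0,0,0],[0.05,0,0,0,0],[0.05,0,0,0.03,0],[0.05,0,0,0.03,7],[0.05,0,0,0.03,14],[0.05,0,0,0.03,21],[0.05,0,0,0.03,28],[0.05,0,0,0.03,35],[0.05,0,0,0.03,42],[0.05,0,0,0.03,49],[0.05,0,0,0.03,56],[0.05,0,0,0.03,63],[0.05,0,0,0.03,70],[0.05,0,0,0.03,77],[0.05,0,0,0.03,84],[0.05,0,0,0.03,90],[0.05,0,0,0.03,90],[0.05,0,0,0.03,90]]])

```text
clock: 6.83
position: [0.5434, 0.1893, 0.077]
ee_rot: [-1.327, -2.841, -0.013]
force: [-0.3, 0.2, 0.7]
width: 0.544
```

```bash
python3 -c "
from h import *
st(); grab('wrist','w3'); grab('scene','s3'); crop('w3',200,150,440,330,3.3,'c7')"
```

```text
t 6.83 pos [0.5434 0.1893 0.077 ] jaw 39.93 F [-0.3  0.2  0.7] T [ 0.008 -0.16   0.013] w mm 49.9
```

View pics/c7.png

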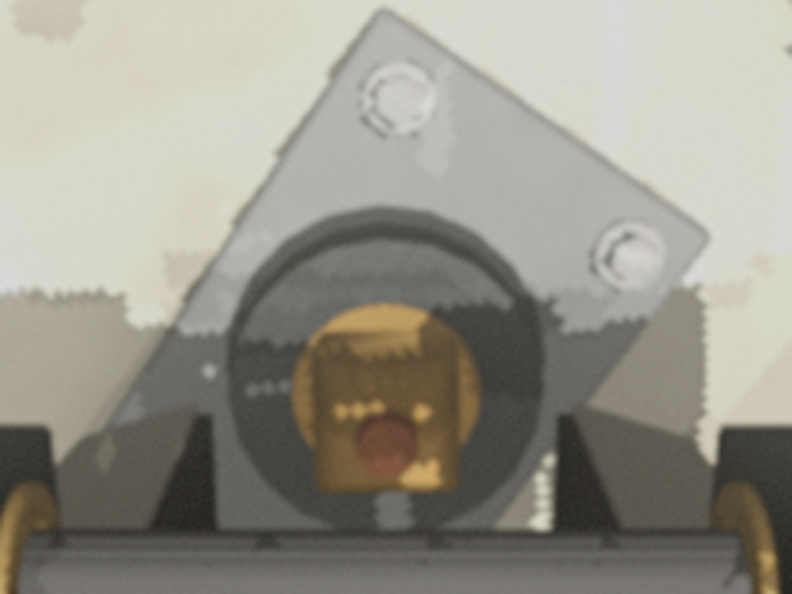

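View pics/s3.png

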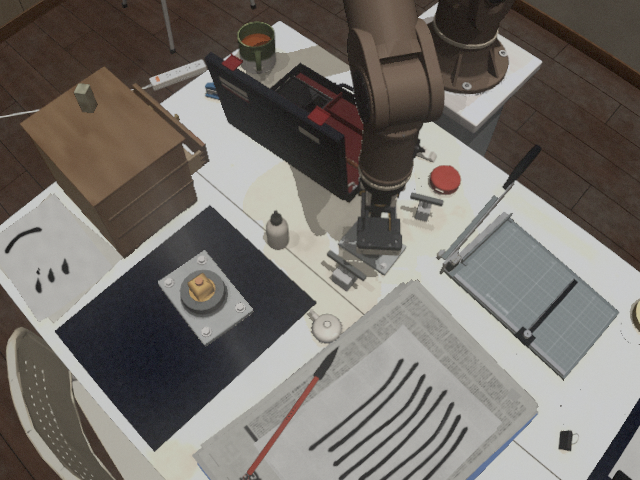

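The nut (wrist crop, around (385,420)) turned with the fingers and is square with the jaws at 40°. Lower, grip, and turn to just short of square.

Request:
step_arm(series=[[[0.05,0,0,-0.03,0],[0.05,0,0,-0.03,0],[0.05,0,0,-0.03,0],[0.02,0,0,-0.03,0],[0.02,0,0,-0.03,0],[0.02,0,0,-0.03,0],[0.02,0,0,-0.03,0],[0.02,0,0,-0.03,0],[0.02,0,0,-0.03,0],[0.02,0,0,-0.03,0],[0.02,0,0,-0.03,-5],[0.02,0,0,-0.03,-10],[0.02,0,0,-0.03,-15],[0.02,0,0,-0.03,-20],[0.02,0,0,-0.03,-25],[0.02,0,0,-0.03,-29],[0.02,0,0,-0.03,-29],[0.02,0,0,-0.03,-29]]], squeeze=10)

```text
clock: 8.43
position: [0.5439, 0.1897, 0.0477]
ee_rot: [-1.996, -2.423, -0.016]
force: [-0.2, -0.3, 7.1]
width: 0.262
```

```bash
python3 -c "
from h import *
st()"
```

```text
t 8.43 pos [0.5439 0.1897 0.0477] jaw 11.06 F [-0.2 -0.3  7.1] T [-0.147 -0.102 -0.059] w mm 24.1
```

Request:
step_arm(series=[[[0.02,0,0,0,-1.5],[0.02,0,0,0,-3],[0.02,0,0,0,-3],[0.02,0,0,0,-3]]])

```text
clock: 8.77
position: [0.5439, 0.1897, 0.0477]
ee_rot: [-2.057, -2.371, -0.016]
force: [-0.7, -1.3, 4.3]
width: 0.259
```

```bash
python3 -c "
from h import *
st()"
```

```text
t 8.77 pos [0.5439 0.1897 0.0477] jaw 8.11 F [-0.7 -1.3  4.3] T [-0.142 -0.025 -0.073] w mm 23.8
```

Request:
step_arm(series=[[[0.02,0,0,0,-1],[0.02,0,0,0,-2],[0.02,0,0,0,-2],[0.02,0,0,0,-2]]])

```text
clock: 9.1
position: [0.5439, 0.1897, 0.0477]
ee_rot: [-2.098, -2.335, -0.016]
force: [-0.4, 0.6, 3.4]
width: 0.26
```

```bash
python3 -c "
from h import *
st()"
```

```text
t 9.1 pos [0.5439 0.1897 0.0477] jaw 6.11 F [-0.4  0.6  3.4] T [-0.135 -0.064 -0.012] w mm 23.8
```

Request:
step_arm(series=[[[0.02,0,0,0,-1],[0.02,0,0,0,-2],[0.02,0,0,0,-2],[0.02,0,0,0,-2]]])

```text
clock: 9.43
position: [0.5439, 0.1897, 0.0477]
ee_rot: [-2.139, -2.299, -0.016]
force: [-0.1, 0.2, 3.5]
width: 0.264
```

```bash
python3 -c "
from h import *
st()"
```

```text
t 9.43 pos [0.5439 0.1897 0.0477] jaw 4.12 F [-0.1  0.2  3.5] T [-0.111 -0.13   0.247] w mm 24.2
```

The torque jumped to 0.25 N m and the fingers were pushed apart slightly, so the nut is at its stop. I'll release, rise and look.

Request:
step_arm(series=[[[0.02,0,0,0,1.5],[0.05,0,0,0,1.5],[0.05,0,0,0,1.5],[0.05,0,0,0,1.5],[0.05,0,0,0.03,1.5],[0.05,0,0,0.06,1.5],[0.05,0,0,0.09,1.5],[0.05,0,0,0.1,1.5],[0.05,0,0,0.1,1.5],[0.05,0,0,0.1,1.5]]])

```text
clock: 10.27
position: [0.544, 0.1894, 0.1477]
ee_rot: [-2.109, -2.326, -0.017]
force: [-0.6, -0.2, -0.5]
width: 0.545
```

```bash
python3 -c "
from h import *
st(); grab('wrist','w4'); crop('w4',240,150,400,270,5,'c8')"
```

```text
t 10.27 pos [0.544  0.1894 0.1477] jaw 5.6 F [-0.6 -0.2 -0.5] T [-0.016 -0.087 -0.025] w mm 50.0
```

View pics/c8.png

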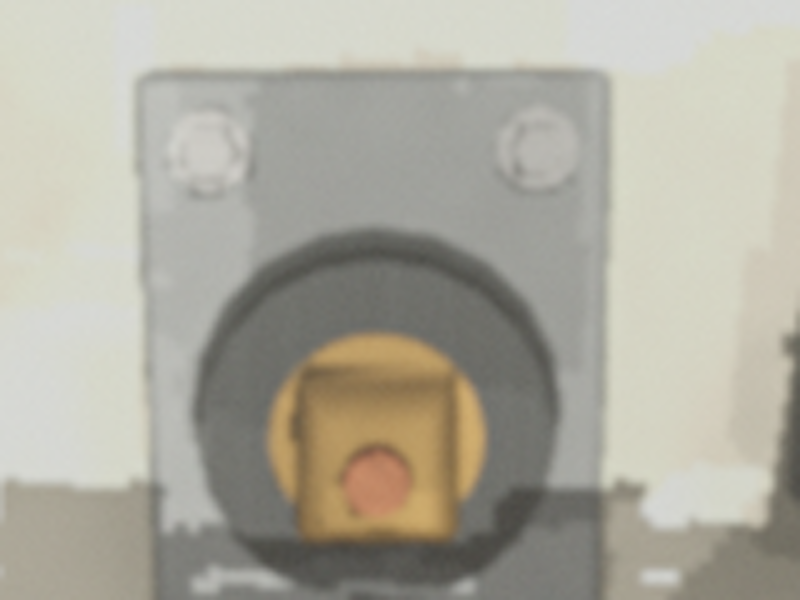

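View pics/w4.png

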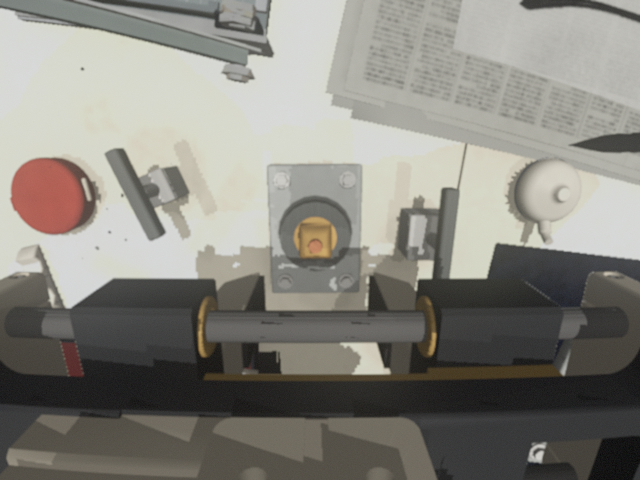

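The nut is square with the plate (crop: nut edges (300,367)–(455,370) parallel to the plate edge y≈73). Next I'll move over wrench A and check its grasp.

Request:
step_arm(series=[[[0.05,0.03,0.003,0,-1],[0.05,0.06,0.006,0,-1],[0.05,0.086,0.01,0,-1],[0.05,0.086,0.01,0,-1],[0.05,0.086,0.01,0,-1],[0.05,0.086,0.01,0,-1]]])

```text
clock: 10.82
position: [0.6282, 0.199, 0.145]
ee_rot: [-2.127, -2.307, -0.01]
force: [-0.7, 0.6, -0.2]
width: 0.54
```

```bash
python3 - <<'E'
from h import *
st(); grab('wrist','w5'); z=load('w5')
u,v=np.meshgrid(np.arange(250,400),np.arange(100,300));X=bydepth(z,np.c_[u.ravel(),v.ravel()]);m=(X[:,2]>.055)&(X[:,2]<.075)&(abs(X[:,0]-.631)<.03);r=cv2.minAreaRect((X[m,:2]*1000).astype(np.float32));print(np.round(r[0],1),np.round(r[1],1),r[2],np.median(X[m,2]))
E
```

```text
t 10.82 pos [0.6282 0.199  0.145 ] jaw 4.64 F [-0.7  0.6 -0.2] T [-0.014 -0.077 -0.023] w mm 49.6
[630.8 203.3] [ 9.6 76.1] 4.679347038269043 0.06560639951893871
```

View pics/w5.png

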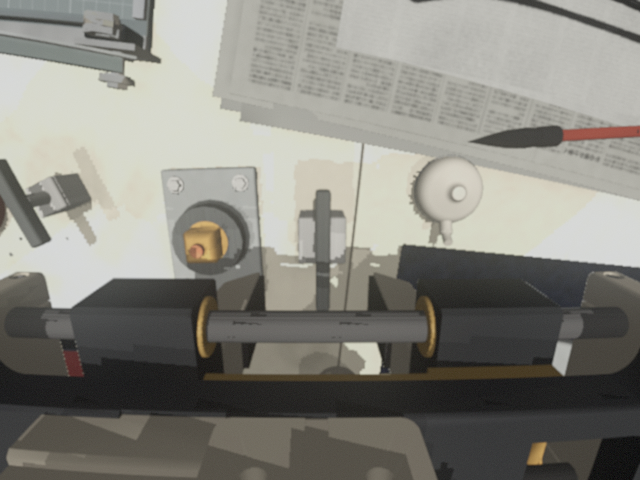

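Wrench A's bar is centred under the tool at (322,240) px, x≈0.631, 4.7°, with its top at 0.0655. Next: descend and grip it.

Request:
step_arm(series=[[[0.05,0.003,0,-0.03,0],[0.05,0.003,0,-0.06,0],[0.05,0.003,0,-0.075,0],[0.05,0.003,0,-0.088,0],[0.05,0.003,0,-0.088,0],[0.05,0.003,0,-0.088,0],[0.05,0.003,0,-0.088,0]]])

```text
clock: 11.45
position: [0.6317, 0.1998, 0.059]
ee_rot: [-2.127, -2.308, -0.014]
force: [-0.5, 0.3, -0.4]
width: 0.543
```

```bash
python3 -c "
from h import *
st()"
```

```text
t 11.45 pos [0.6317 0.1998 0.059 ] jaw 4.67 F [-0.5  0.3 -0.4] T [-0.009 -0.06  -0.008] w mm 49.9
```

Request:
step_arm(series=[[[0.05,0,0,-0.004,0],[0.05,0,0,-0.004,0],[0.005,0,0,-0.004,0],[0.005,0,0,-0.004,0],[0.005,0,0,-0.004,0],[0.005,0,0,-0.004,0],[0.005,0,0,-0.004,0],[0.005,0,0,-0.004,0],[0.005,0,0,-0.004,0],[0.005,0,0,-0.004,0],[0.005,0,0,-0.004,0],[0.005,0,0,-0.004,0]]], squeeze=45)

```text
clock: 12.45
position: [0.6316, 0.1997, 0.0549]
ee_rot: [-2.127, -2.308, -0.014]
force: [0.3, 0.5, -1.3]
width: 0.104
```

```bash
python3 -c "
from h import *
st()"
```

```text
t 12.45 pos [0.6316 0.1997 0.0549] jaw 4.67 F [ 0.3  0.5 -1.3] T [ 0.005 -0.118  0.009] w mm 9.6
```

Request:
step_arm(series=[[[0.005,0,0,0.02,0],[0.005,0,0,0.04,0],[0.005,0,0,0.06,0],[0.005,0,0,0.075,0],[0.005,0,0,0.075,0],[0.005,-0.02,-0.002,0.075,1],[0.005,-0.04,-0.005,0.075,1.3],[0.005,-0.06,-0.007,0.075,1.3],[0.005,-0.08,-0.009,0.075,1.3],[0.005,-0.088,-0.01,0.075,1.3],[0.005,-0.088,-0.01,0.075,1.3],[0.005,-0.088,-0.01,0.075,1.3],[0.005,-0.088,-0.01,0.075,1.3]]])

```text
clock: 13.53
position: [0.5448, 0.1896, 0.1297]
ee_rot: [-2.102, -2.331, -0.015]
force: [0.2, 0.2, -1.3]
width: 0.105
```

```bash
python3 - <<'E'
from h import *
z=load('w4');print('tube w4',onplane(z,(315.4,246.4),.0545))
st(); grab('wrist','w6'); grab('scene','s6'); crop('s6',310,180,460,310,5,'c9')
E
```

```text
tube w4 [[0.54208958 0.19007815 0.0545    ]]
t 13.53 pos [0.5448 0.1896 0.1297] jaw 5.92 F [ 0.2  0.2 -1.3] T [-0.041 -0.114  0.014] w mm 9.7
```

View pics/w6.png

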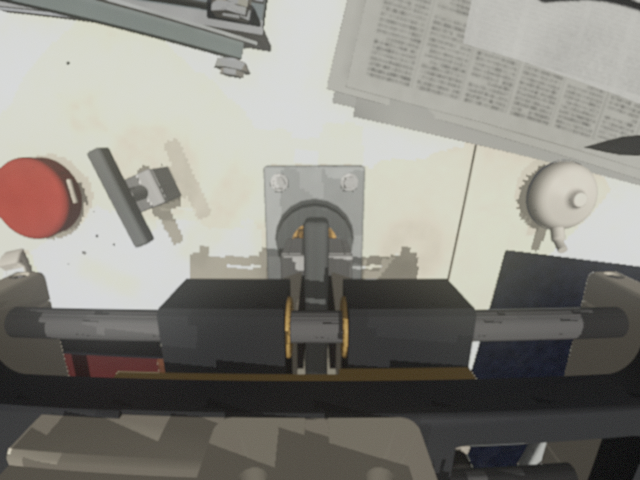

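View pics/c9.png

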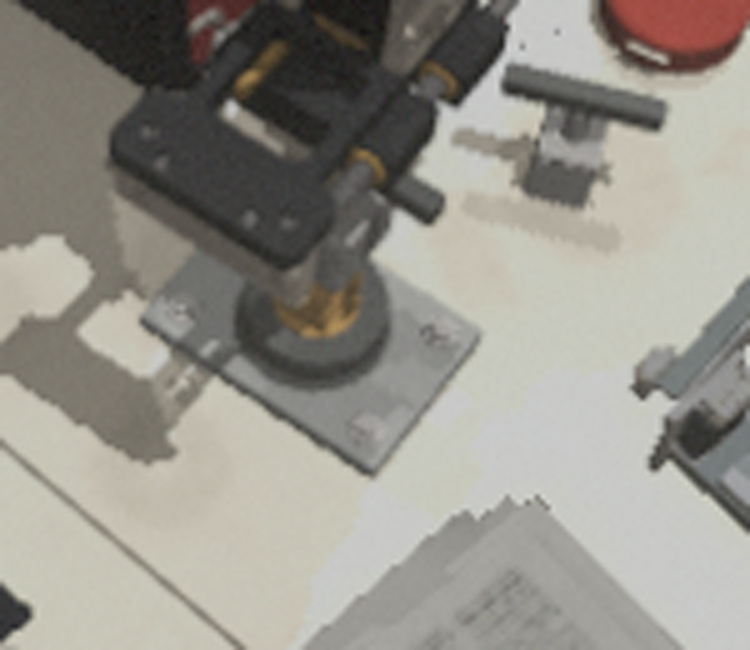

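```bash
python3 - <<'E'
from h import *
st(); crop('w6',270,180,370,260,8,'c10'); z=load('w6')
print(onplane(z,[(305,221),(315,221),(326,221)],.1403))
E
```

```text
t 13.63 pos [0.5447 0.1898 0.1297] jaw 5.92 F [-0.1  0.2 -1.3] T [-0.032 -0.059  0.04 ] w mm 9.6
[[0.53428375 0.23031576 0.1403    ]
 [0.53814292 0.23071452 0.1403    ]
 [0.54238895 0.23115406 0.1403    ]]
```

View pics/c10.png

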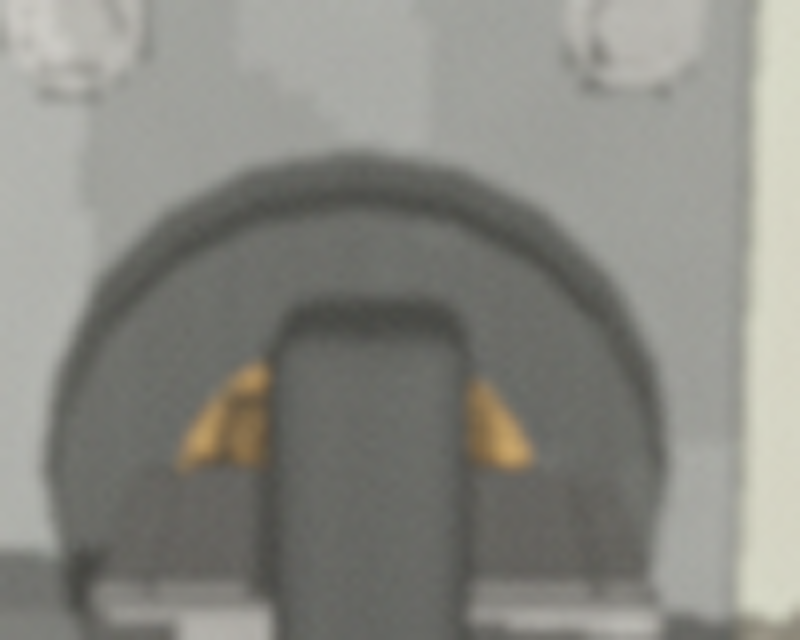

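Request:
step_arm(series=[[[0.005,-0.001,0.0005,0,0],[0.005,-0.001,0.0005,-0.01,0],[0.005,-0.001,0.0005,-0.02,0],[0.005,-0.001,0.0005,-0.027,0],[0.005,-0.001,0.0005,-0.031,0],[0.005,-0.001,0.0005,-0.035,0],[0.005,-0.001,0.0005,-0.035,0]]])

```text
clock: 14.22
position: [0.5432, 0.19, 0.0936]
ee_rot: [-2.101, -2.331, -0.012]
force: [-0.8, -0.1, -1.0]
width: 0.103
```

```bash
python3 -c "
from h import *
st()"
```

```text
t 14.22 pos [0.5432 0.19   0.0936] jaw 5.93 F [-0.8 -0.1 -1. ] T [-0.031 -0.059 -0.072] w mm 9.4
```

Request:
step_arm(series=[[[0.005,0,0,-0.003,0],[0.005,0,0,-0.006,0],[0.005,0,0,-0.009,0],[0.005,0,0,-0.011,0],[0.005,0,0,-0.011,0],[0.005,0,0,-0.011,0]]])

```text
clock: 14.72
position: [0.5435, 0.1902, 0.0831]
ee_rot: [-2.102, -2.331, -0.013]
force: [-0.8, -0.2, 3.9]
width: 0.105
```

```bash
python3 -c "
from h import *
st()"
```

```text
t 14.72 pos [0.5435 0.1902 0.0831] jaw 5.93 F [-0.8 -0.2  3.9] T [-0.207  0.132 -0.034] w mm 9.6
```

Seated: rim height is ≈0.028 and contact force ≈5 N. Now tighten.

Request:
step_arm(series=[[[0.005,0,0,0,-3],[0.005,0,0,0,-6],[0.005,0,0,0,-9],[0.005,0,0,0,-12],[0.005,0,0,0,-15],[0.005,0,0,0,-15]]], squeeze=60)

```text
clock: 15.22
position: [0.5436, 0.1905, 0.0832]
ee_rot: [-2.391, -2.036, -0.015]
force: [-0.0, 1.1, -0.8]
width: 0.101
```

```bash
python3 -c "
from h import *
st()"
```

```text
t 15.22 pos [0.5436 0.1905 0.0832] jaw -9.18 F [-0.   1.1 -0.8] T [ 0.179 -0.147  0.25 ] w mm 9.3
```

Request:
step_arm(series=[[[0.005,0,0,0,-4],[0.005,0,0,0,-8],[0.005,0,0,0,-12],[0.005,0,0,0,-16],[0.005,0,0,0,-20],[0.005,0,0,0,-24],[0.005,0,0,0,-28],[0.005,0,0,0,-32],[0.005,0,0,0,-36],[0.005,0,0,0,-38],[0.005,0,0,0,-38],[0.005,0,0,0,-38]]])

```text
clock: 16.22
position: [0.544, 0.1905, 0.0833]
ee_rot: [2.921, 1.15, 0.016]
force: [2.2, -0.4, -2.3]
width: 0.106
```

```bash
python3 - <<'E'
from h import *
st(); grab('wrist','w7')
E
```

```text
t 16.22 pos [0.544  0.1905 0.0833] jaw -47.03 F [ 2.2 -0.4 -2.3] T [ 0.035 -0.599  0.253] w mm 9.7
```

View pics/w7.png

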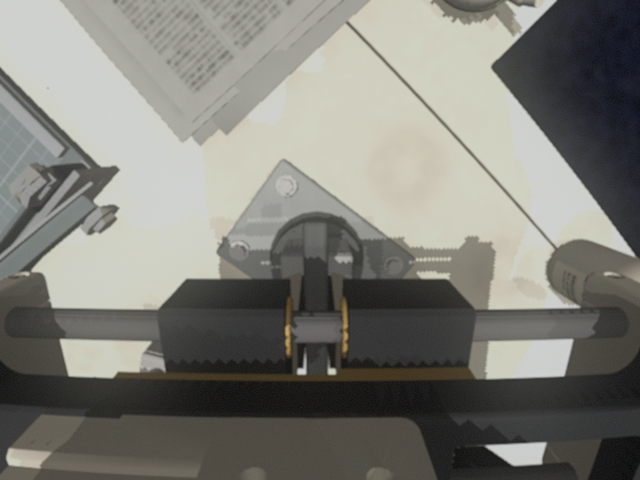

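```bash
python3 - <<'E'
from h import *
for tag in('w6','w7'):
  z=load(tag);crop(tag,260,190,380,280,6.5,'e'+tag)
  g=cv2.cvtColor(z['im'],cv2.COLOR_RGB2GRAY);d=z['d']
  zz=.1403 if tag=='w6' else .0937
  u,v=np.meshgrid(np.arange(285,350),np.arange(222,290));X=bydepth(z,np.c_[u.ravel(),v.ravel()]);m=((X[:,2]>zz-.006)&(X[:,2]<zz+.006)).reshape(u.shape)
  L=[];Rr=[];
  for i in range(4,40):
    j=np.where(m[i])[0]
    if len(j)>8: L.append((u[i,j[0]],v[i,0]));Rr.append((u[i,j[-1]],v[i,0]))
  for q in(L,Rr):
    P=onplane(z,np.array(q),zz);l=cv2.fitLine((P[:,:2]*1000).astype(np.float32),cv2.DIST_HUBER,0,.01,.01).ravel();print(tag,len(q),(np.degrees(np.arctan2(l[1],l[0]))-90)%180)
E
```

```text
w6 36 5.446991
w6 36 6.4637146
w7 36 134.58984
w7 36 133.472
```

View pics/ew7.png

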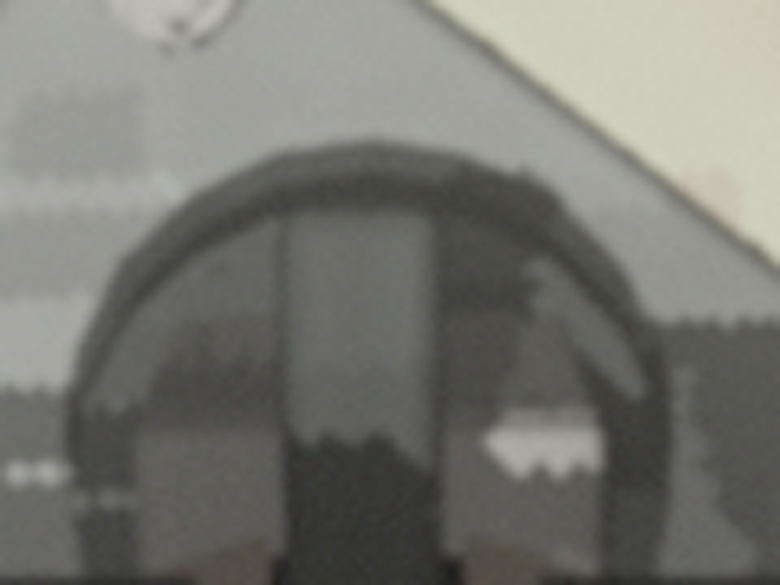

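The bar measures -46.0° against a jaw angle of -47.0°, so there is about 1° of compliance. I'll add a little more turn.

Request:
step_arm(series=[[[0.005,0,0,0,-1.3],[0.005,0,0,0,-1.3],[0.005,0,0,0,-1.3]]])

```text
clock: 16.52
position: [0.5441, 0.1905, 0.0833]
ee_rot: [2.934, 1.117, 0.016]
force: [1.7, 0.2, -1.4]
width: 0.104
```

```bash
python3 - <<'E'
from h import *
o=st(); grab('wrist','w8');z=load('w8');zz=.0937
u,v=np.meshgrid(np.arange(285,350),np.arange(222,290));X=bydepth(z,np.c_[u.ravel(),v.ravel()]);m=((X[:,2]>zz-.006)&(X[:,2]<zz+.006)).reshape(u.shape)
L=[];Rr=[]
for i in range(4,40):
    j=np.where(m[i])[0]
    if len(j)>8: L.append((u[i,j[0]],v[i,0]));Rr.append((u[i,j[-1]],v[i,0]))
for q in(L,Rr):
    P=onplane(z,np.array(q),zz);l=cv2.fitLine((P[:,:2]*1000).astype(np.float32),cv2.DIST_HUBER,0,.01,.01).ravel();print(len(q),(np.degrees(np.arctan2(l[1],l[0]))-90)%180-180)
E
```

```text
t 16.52 pos [0.5441 0.1905 0.0833] jaw -48.31 F [ 1.7  0.2 -1.4] T [-0.043 -0.508  0.314] w mm 9.5
36 -48.825806
36 -47.812653
```

Request:
step_arm(series=[[[0.005,0,0,0,0.5],[0.04,0,0,0,0.5],[0.04,0,0,0,0.5],[0.04,0,0,0,0.5],[0.04,0,0,0,0.5],[0.04,0,0,0.01,0.5],[0.04,0,0,0.03,0.5],[0.04,0,0,0.06,0.5],[0.04,0,0,0.1,0.5],[0.04,0,0,0.13,0.5],[0.04,0,0,0.13,0.5],[0.04,0,0,0.13,0.5]]])

```text
clock: 17.57
position: [0.545, 0.1912, 0.2161]
ee_rot: [2.929, 1.13, 0.023]
force: [-0.2, 0.6, -1.6]
width: 0.438
```

```bash
python3 - <<'E'
from h import *
o=st(); grab('wrist','w9');grab('scene','s9')
z=load('w9')
u,v=np.meshgrid(np.arange(240,400),np.arange(100,300));X=bydepth(z,np.c_[u.ravel(),v.ravel()]);m=(X[:,2]>.082)&(X[:,2]<.105)&(np.hypot(X[:,0]-.544,X[:,1]-.19)<.06);r=cv2.minAreaRect((X[m,:2]*1000).astype(np.float32));print(np.round(r[0],1),np.round(r[1],1),r[2],np.median(X[m,2]))
crop('s9',310,180,460,310,5,'c11')
E
```

```text
t 17.57 pos [0.545  0.1912 0.2161] jaw -47.81 F [-0.2  0.6 -1.6] T [-0.018  0.018  0.014] w mm 40.2
[542.1 189.8] [82.5 10. ] 43.33456802368164 0.09416986887337198
```

View pics/w9.png

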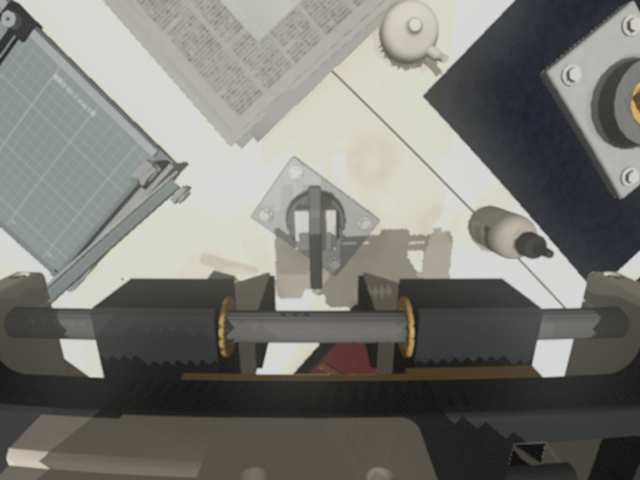

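View pics/c11.png

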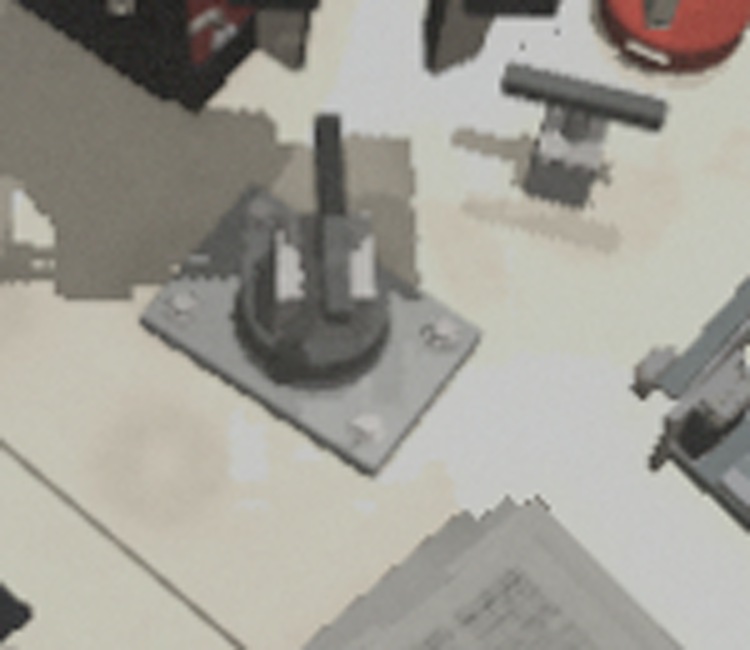

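The wrench stands on the nut. Its bar top is at 0.094 (middle 0.088, so fully seated), and the bar is turned 52.8° past plate-square, which is about 45° after the 8° play. Handing in.

```bash
python3 -c "
from h import *
st(); print(arm.sign_off())"
```

```text
t 17.67 pos [0.5437 0.1901 0.2132] jaw -47.81 F [-0.7  0.1  0.1] T [-0.038 -0.022  0.065] w mm 40.1
the job is handed in; nothing more can be done
None
```

The nut is finger-tight and tightened about an eighth of a turn more. The wide T-wrench is standing on it, and I handed the job in at 17.7 s with the gripper clear.

- **Finger-tight:** I turned the smaller fitting's nut about 50° clockwise in two finger grips. It stopped with the torque rising to 0.25 N m, under the 0.3 N m that moves it further. The wrist picture showed its sides square with the plate, by eye.
- **Wrench:** I used wrench A, whose bar measured 84 mm against 63 mm for the other. After release its bar top was at 94 mm, so its middle is at about 88 mm and it is fully seated.
- **Eighth of a turn:** After release the bar was 52.8° past square with the plate, or about 45° on the nut after the 8° of play.

**Checks that were not exact:**
- **Nut angle:** The nut is hidden under the socket, so the 45° is inferred from the bar; I estimate it is good to about 1–2°.
- **Bar angle:** The readings disagreed slightly. While gripped it read 1° behind the jaws, so I added 1.3°, and it then read −48.3°. After release it read −46.7°.
- **Wrist camera:** It read about 2 mm low in x compared with the grasps, so I used the grasp positions to place the wrench.

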